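Park the tube carrier in the third lane

TASK

From the end of the green tray where the tall round post stands, run a fingertip along the rail on top of its back wall to count the lanes, touching the white inserts of the first, second and third lane in turn and none farther along (an occupied lane counts too). Then push the white tube carrier that stands in front of the tray fully home into that third lane, upright against the back wall. Only push it, never lift it or tip it over, and leave the parked carrier and everything else where they are.

Things in the scene. Friction and masses are not known exactly. Their poses are not given: they have to be found in the camera images.
- tray: green tray fixed to the bench: 7 lanes open above and towards the robot, floor is the bench. Origin: on the bench, mid 4th lane; x points along the lanes away from the robot, y across. Lane centres y = 132, 88, 44, 0, -44, -88, -132 mm, 38 mm wide; dividers 6 mm thick, 32 mm high, noses at x = -29 mm. Back wall x = 26 to 44 mm; its flat top, the rail, is 65 mm high, 372 mm long
- pad1: white flat insert of the rail at the lane with tray y = +132 mm, centred at tray x = 35 mm; 22 mm along the rail, 18 mm deep, flush with the rail top, green rail between inserts. Origin: centre of its top face, 65 mm above the bench. Touching the rail at this lane means touching this insert
- pad2: white flat insert of the rail at the lane with tray y = +88 mm, centred at tray x = 35 mm; 22 mm along the rail, 18 mm deep, flush with the rail top, green rail between inserts. Origin: centre of its top face, 65 mm above the bench. Touching the rail at this lane means touching this insert
- pad3: white flat insert of the rail at the lane with tray y = +44 mm, centred at tray x = 35 mm; 22 mm along the rail, 18 mm deep, flush with the rail top, green rail between inserts. Origin: centre of its top face, 65 mm above the bench. Touching the rail at this lane means touching this insert
- pad4: white flat insert of the rail at the lane with tray y = +0 mm, centred at tray x = 35 mm; 22 mm along the rail, 18 mm deep, flush with the rail top, green rail between inserts. Origin: centre of its top face, 65 mm above the bench. Touching the rail at this lane means touching this insert
- pad5: white flat insert of the rail at the lane with tray y = -44 mm, centred at tray x = 35 mm; 22 mm along the rail, 18 mm deep, flush with the rail top, green rail between inserts. Origin: centre of its top face, 65 mm above the bench. Touching the rail at this lane means touching this insert
- pad6: white flat insert of the rail at the lane with tray y = -88 mm, centred at tray x = 35 mm; 22 mm along the rail, 18 mm deep, flush with the rail top, green rail between inserts. Origin: centre of its top face, 65 mm above the bench. Touching the rail at this lane means touching this insert
- pad7: white flat insert of the rail at the lane with tray y = -132 mm, centred at tray x = 35 mm; 22 mm along the rail, 18 mm deep, flush with the rail top, green rail between inserts. Origin: centre of its top face, 65 mm above the bench. Touching the rail at this lane means touching this insert
- tall_post: green round post, 28 mm diameter, 100 mm high, fixed at one end of the rail (tray x = 35 mm, y = +180 or -180 mm; the end differs from run to run). Lanes are counted from this end: the nearest, 48 mm away between centres along the rail, is the first. Origin: centre of its foot on the bench
- low_post: green square post, 18 x 18 mm, 66 mm high, fixed at the other end of the rail. Origin: centre of its foot
- carrier: the carrier to push: loose white block in front of the tray, 60 (x) x 28 (y) x 34 mm high, with five capped microtubes fixed in a row, 10 mm wide, tops at 54 mm. 0.08 to 0.17 kg, friction about 1: push low, tips some 10 mm above the bench, or it may tip. Origin: centre of its underside. Either end may go first. Home: origin at tray x = -4 mm, near end 5 mm out beyond the divider noses
- parked: another carrier, the same in shape, standing loose and home in the middle (4th) lane; it stays there. Origin: centre of its underside
- reagent: bystander: amber bottle, 48 mm diameter, 110 mm high, left of the work; origin: centre of its underside
- cup: bystander: clear cup, 72 mm diameter, 75 mm high; origin: centre of its underside
- tip_box: bystander: white box with blue lid, 75 x 110 x 57 mm; origin: centre of its underside
- timer: bystander: flat white timer, 60 x 75 x 22 mm; origin: centre of its underside
- marker: bystander: black marker pen lying behind the tray, 130 mm long (x), 13 mm thick; origin: centre of its underside
- jar: bystander: small white jar with blue lid behind the tray, 44 mm diameter, 50 mm high; origin: centre of its underside
There are look-alikes about, which are no part of the job. What is shaped like the carrier but purple is not meant.

How it is judged:
By the outcome, as a careful person would: the job done as asked, in the order asked, and still so for the second after the job is handed in, with the robot touching nothing.
It also fails if it takes over 72 s, if anything falls off the work surface, if the arm or the gripper's body presses on something with over 40 N, if the wrist force passes 120 N, or if a joint passes its speed limit or range.

ROBOT

A 6-joint arm with a two-finger parallel gripper is mounted at the origin on the work surface. World frame = base frame: x ahead of the robot, y to its left, z up, the work surface at z = 0. Lengths are in mm, angles in rad, forces in N, time in s.
With the tool pointing down it reaches from about 350 to 925 mm from the base axis. Payload 6.4 kg.
Tool frame: the origin (TCP) lies between the finger pads; the fingertips stand 19 mm ahead of it and the grasp point (between the pads) is the TCP (env.tip_extent is the distance from the TCP to the fingertips, in mm); y points along the fingers, z is the direction in which the jaws open and shut, and the axes are right-handed (so a half turn about y gives the same grasp; the last joint's range is limited). The gripper opens to 94 mm and grips with 3 to 60 N. Pads are 16 mm wide; open, the fingers measure 119 mm over their backs; the gripper's body (75 mm by 177 mm) begins 78 mm behind the grasp point.
Start: joints at [-1.319, 0.245, 1.558, -0, 1.339, -0.174], TCP at [268.488, -591.97, 224.455] pointing down, gripper open.
Joint ranges: [-3.13, 3.13], [-1.02, 2.26], [0.13, 2.54], [-0.95, 4.09], [0.21, 2.88], [-2.74, 2.74]. Speed limits (rad/s): [2.57, 2.57, 3.14, 3.14, 3.14, 3.14].

INTERFACE

Orientations are given as a rotation vector (axis times angle).
In Python, from rig import state, eyes, job, env gives the robot as it stands.
- The arm moves only by the tool servo_tool, never from a script. Its arguments are lists of equal length, an entry for each row: "dp": the shift along the tool's x, y, z as a fraction of full scale, a list of three; "rot": the turn, a rotation vector about the tool's x, y, z as a fraction of full scale, a list of three; "fingers": the opening, from 0 (shut) to 1 (fully open). In form: {"dp": [[x, y, z], ...], "rot": [[wx, wy, wz], ...], "fingers": [fingers, ...]}. A call has 1 to 5 rows; each row shifts and turns the pose as measured when the row begins, along the tool's axes as they then stand; what a row does not reach is not made up. Full scale, the value 1, is 0.02 m for a shift and 6 degrees for a turn. A row lasts 1/12 s, in which the tool goes at most 41.7 mm and 7.16 degrees, less where a joint would pass 70% of its speed; a pose out of reach is approached as far as the arm can. A call with a number of a shift or a turn outside -1 to 1 is refused whole. A call with a gripper value outside its range is refused whole. The fingers move at their own pace and stop on an object; "grip_force" is the grip in N (left out, the last holds). Time passes only in rows, so rows that do not move let the fingers close. It gives the time, the measured TCP pose, the force and the opening at its end, in the units of the state.
- state(): the state, without advancing time (a new reading comes with each control period).
- eyes.capture(name): name is "scene" or "top"; returns (picture, depth): 384x512x3 uint8, red, green, blue; 384x512 float32, mm along the optical axis (not along the pixel's ray), 0 where there is no reading.
- eyes.get_calibration(name): a dict with "fx", "fy", "cx", "cy" (pixels), "R" (3x3) and "t" (3): a world point X has camera coordinates R X + t. Camera axes: x right, y down, z forward; pixel columns grow to the right and rows downward; lengths in mm; the calibration is good to about 2 mm. A picture is of the moment at which its call begins. get_calibration takes no time and is no camera call.
- job.sign_off(): hands the job in, once; it reports no verdict.
The state is a dict: "time_s": time; "joint_positions": joint angles; "joint_vel": joint speeds; "effort": joint torques, N m; "tcp_pos": TCP position; "tcp_rot": TCP orientation; "contact_force": force on the tool from outside, world axes, zero at the start; "wrist_torque": the same for the moment, N m; "grip_width": opening from 0.0 (shut) to 1.0 (fully open).
Only numpy, scipy, OpenCV 4.12 (cv2) and the standard library are available. Lean on these libraries where they do the work, as an engineer would, in place of code of your own. Each camera call takes 0.05 s, during which the arm holds its last target.

## Working session

There is one attempt and no reset: what is moved stays moved. The work goes in short steps, Python scripts to look and compute and a tool call to move; the robot and the scene stay as the last step left them, time stands still between calls to the robot, and variables do not carry over. Pictures are saved under pics/ and viewed, and the job is handed in when it is done.

Besides the shell and the picture viewer there is one more tool, called after ">>>" by a JSON object that holds its "method" and its "body", one argument or row to a line. servo_tool: Moves the arm, as the interface text tells. Shift numbers are shares of 0.02 m and turn numbers shares of 6 degrees, none past 1 either way. Its arguments: {"type":"object","properties":{"dp":{"type":"array","items":{"type":"array","items":{"type":"number","minimum":-1,"maximum":1}}},"rot":{"type":"array","items":{"type":"array","items":{"type":"number","minimum":-1,"maximum":1}}},"fingers":{"type":"array","items":{"type":"number"}},"grip_force":{"type":"number"}},"required":["dp","rot","fingers"]}

```bash
mkdir -p pics; ls
python3 - <<'E'
from rig import state, eyes, job, env
import cv2,numpy as np
s=state();print({k:np.round(v,3) for k,v in s.items()}, env.tip_extent)
for n in("scene","top"):
    p,d=eyes.capture(n);cv2.imwrite(f"pics/{n}0.png",p[:,:,::-1]);np.save(f"pics/{n}0.npy",d);np.save(f"pics/{n}0rgb.npy",p)
    c=eyes.get_calibration(n);print(n,{k:np.round(v,3).tolist() for k,v in c.items()})
E
```

```text
pics
{'time_s': np.float64(0.0), 'joint_positions': array([-1.319,  0.246,  1.559, -0.   ,  1.339, -0.174]), 'joint_vel': array([-0.   , -0.001,  0.   ,  0.002, -0.001,  0.001]), 'effort': array([-2.0000e-03, -4.1583e+01, -3.1461e+01,  6.8000e-02,  3.3000e-02,
       -0.0000e+00]), 'tcp_pos': array([ 268.335, -591.411,  223.365]), 'tcp_rot': array([-0.429,  1.988, -1.984]), 'contact_force': array([ 0.533,  0.456, -0.526]), 'wrist_torque': array([0.014, 0.004, 0.08 ]), 'grip_width': np.float64(1.003)} 19.0
scene {'fx': 431.759, 'fy': 431.759, 'cx': 259.954, 'cy': 186.742, 'R': [[-0.475, 0.88, 0.015], [0.723, 0.4, -0.563], [-0.501, -0.257, -0.826]], 't': [290.148, -395.459, 1297.895]}
top {'fx': 409.718, 'fy': 409.718, 'cx': 259.817, 'cy': 191.453, 'R': [[0.007, -1.0, -0.012], [-0.981, -0.005, -0.196], [0.196, 0.013, -0.981]], 't': [-16.859, 606.352, 965.323]}
```

View pics/scene0.png

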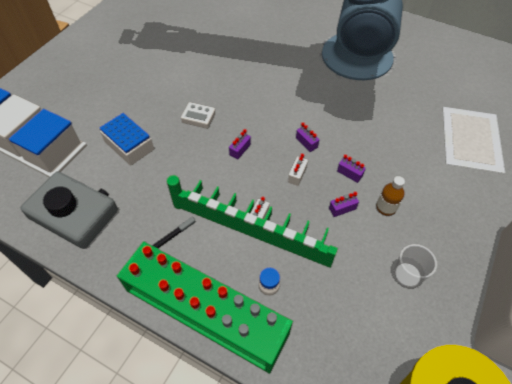

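View pics/top0.png

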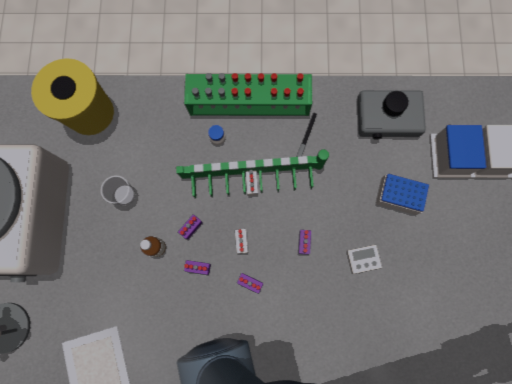

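Top view: the tall post is at the right end (323,157), the low post at (180,170). The white carrier is at (241,241), the parked one at (252,182), and the purple decoys stand around. Next I'll measure the tray and carrier.

```bash
cat > h.py <<'E'
import cv2,numpy as np
from rig import state, eyes, job, env
def ray(n,uv,z):
    c=eyes.get_calibration(n);R=np.array(c["R"]);t=np.array(c["t"])
    uv=np.atleast_2d(uv).astype(float)
    d=np.c_[(uv[:,0]-c["cx"])/c["fx"],(uv[:,1]-c["cy"])/c["fy"],np.ones(len(uv))]@R
    o=-R.T@t
    return o+d*((z-o[2])/d[:,2])[:,None]
def proj(n,X):
    c=eyes.get_calibration(n);p=np.atleast_2d(X)@np.array(c["R"]).T+np.array(c["t"])
    return np.c_[p[:,0]/p[:,2]*c["fx"]+c["cx"],p[:,1]/p[:,2]*c["fy"]+c["cy"]]
def cloud(n,d):
    c=eyes.get_calibration(n);v,u=np.mgrid[:d.shape[0],:d.shape[1]]
    p=np.stack([(u-c["cx"])/c["fx"]*d,(v-c["cy"])/c["fy"]*d,d],-1)
    return (p-np.array(c["t"]))@np.array(c["R"])
def crop(n,p,name,x0,y0,x1,y1,k):
    cv2.imwrite(f"pics/{name}.png",cv2.resize(p[y0:y1,x0:x1,::-1],None,fx=k,fy=k,interpolation=cv2.INTER_NEAREST))
def blobs(p,box,amin=15):
    x0,y0,x1,y1=box;h=cv2.cvtColor(p[y0:y1,x0:x1],cv2.COLOR_RGB2HSV)
    m=((h[...,1]<60)&(h[...,2]>165)).astype(np.uint8)
    n,l,s,c=cv2.connectedComponentsWithStats(m,connectivity=4)
    return [(c[i]+[x0,y0],s[i,4],(l==i)) for i in range(1,n) if s[i,4]>=amin]
E
python3 - <<'E'
from h import *
for n,box in(("top",(165,140,340,265)),("scene",(160,140,350,270))):
    p=np.load(f"pics/{n}0rgb.npy");d=np.load(f"pics/{n}0.npy")
    crop(n,p,n+"z",*box,4)
    C=cloud(n,d)
    for c,a,m in blobs(p,box):
        P=C[box[1]:box[3],box[0]:box[2]][m]
        print(n,c.round(1),a,"z65",ray(n,c,65)[0].round(1),"z34",ray(n,c,34)[0].round(1),"cloud",np.median(P,0).round(1))
E
```

```text
top [302.4 159.4] 43 z65 [ 688.4 -120.2   65. ] z34 [ 697.2 -123.1   34. ] cloud [ 688.9 -119.3   65.3]
top [285.  160.5] 42 z65 [685.5 -76.2  65. ] z34 [694.1 -77.7  34. ] cloud [685.1 -76.2  65.2]
top [267.9 162. ] 45 z65 [681.3 -33.1  65. ] z34 [689.9 -33.3  34. ] cloud [681.2 -33.3  65.3]
top [250.3 163.5] 43 z65 [677.3  11.5  65. ] z34 [685.7  12.7  34. ] cloud [676.6  12.1  65.2]
top [232.9 164.7] 44 z65 [674.1  55.3  65. ] z34 [682.4  57.9  34. ] cloud [673.6  55.1  64.6]
top [215.9 166.1] 46 z65 [670.   98.2  65. ] z34 [678.2 102.1  34. ] cloud [670.6  98.   64.4]
top [198.  167.5] 42 z65 [666.3 143.3  65. ] z34 [674.4 148.6  34. ] cloud [666.7 143.5  65.3]
top [248.  182.4] 41 z65 [628.5  16.6  65. ] z34 [635.4  17.9  34. ] cloud [636.3  17.9  33.9]
top [255.2 182.1] 41 z65 [629.2  -1.4  65. ] z34 [ 6.362e+02 -6.000e-01  3.400e+01] cloud [ 6.362e+02 -3.000e-01  3.350e+01]
top [244.4 239.4] 60 z65 [486.2  23.5  65. ] z34 [488.7  25.   34. ] cloud [488.6  24.8  34.1]
top [237.3 241.5] 42 z65 [481.   40.8  65. ] z34 [483.4  42.9  34. ] cloud [482.2  43.4  34.3]
scene [297.8 167.9] 164 z65 [514.1  44.   65. ] z34 [491.8  36.4  34. ] cloud [492.   39.8  33.4]
scene [194.4 196. ] 77 z65 [ 690.2 -118.4   65. ] z34 [ 675.  -132.5   34. ] cloud [ 689.8 -118.7   64.7]
scene [212.6 203.1] 77 z65 [686.7 -74.6  65. ] z34 [671.3 -86.9  34. ] cloud [686.4 -74.5  64.5]
scene [256.5 212.1] 205 z65 [661.1  18.   65. ] z34 [644.7   9.3  34. ] cloud [647.1  15.1  35.8]
scene [231.4 210.3] 81 z65 [682.8 -30.5  65. ] z34 [667.3 -41.1  34. ] cloud [682.6 -30.8  64.8]
scene [269.8 225.1] 86 z65 [675.3  57.   65. ] z34 [659.5  49.9  34. ] cloud [675.2  56.7  64.5]
scene [289.7 232.7] 92 z65 [671.4 100.8  65. ] z34 [655.4  95.4  34. ] cloud [671.  100.6  64.6]
scene [309.9 240.6] 93 z65 [667.8 144.5  65. ] z34 [651.7 140.9  34. ] cloud [667.8 144.   64.5]
```

```bash
ls pics
```

```text
scene0.npy
scene0.png
scene0rgb.npy
scenez.png
top0.npy
top0.png
top0rgb.npy
topz.png
```

View pics/topz.png

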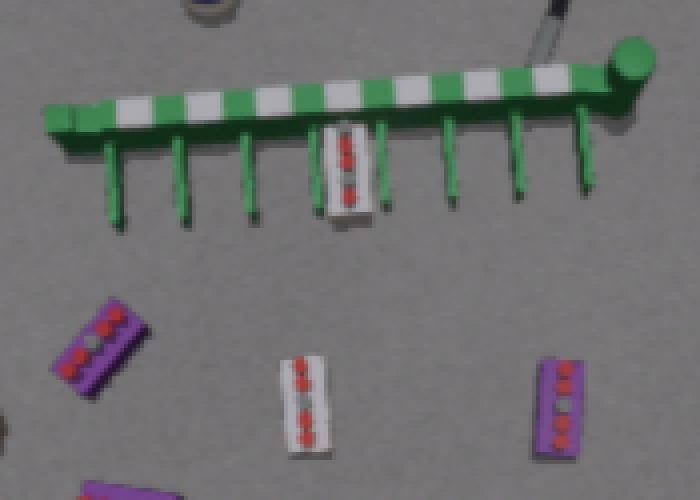

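View pics/scenez.png

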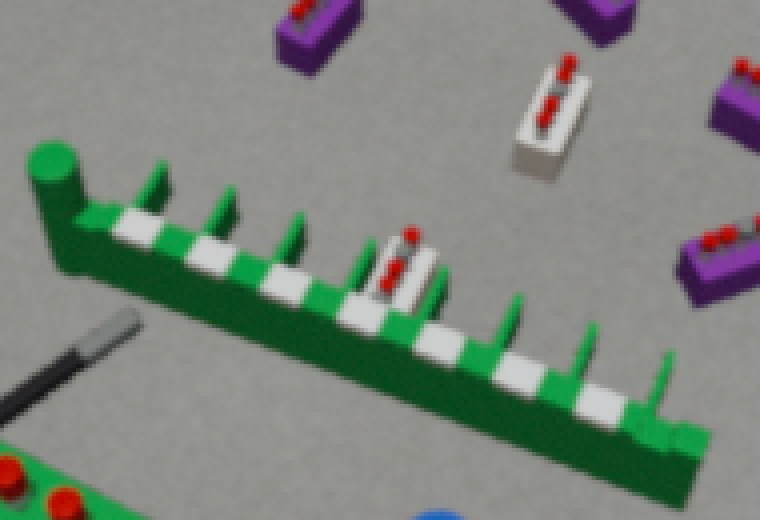

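```bash
cat >> h.py <<'E'
from scipy.spatial.transform import Rotation as Ro
# tray from pads (mean of both views)
ys=np.array([-132,-88,-44,44,88,132.]);
T=np.array([[688.4,-120.2],[685.5,-76.2],[681.3,-33.1],[674.1,55.3],[670,98.2],[666.3,143.3]])
S=np.array([[690.2,-118.4],[686.7,-74.6],[682.8,-30.5],[675.3,57.],[671.4,100.8],[667.8,144.5]])
def fit(A):
    v=np.polyfit(ys,A,1); dy=v[0]/np.linalg.norm(v[0]); dx=np.array([dy[1],-dy[0]])
    return v[1]-35*dx,dx,dy
O,DX,DY=fit((T+S)/2)
YAW=np.arctan2(DX[1],DX[0])
def t2w(x,y): return O+x*DX+y*DY
def w2t(p): q=np.asarray(p)[...,:2]-O; return np.stack([q@DX,q@DY],-1)
def carrier(n,p,box):
    """white/red/dark top of a carrier: hull of white pixels -> min rect on z=34"""
    x0,y0,x1,y1=box;h=cv2.cvtColor(p[y0:y1,x0:x1],cv2.COLOR_RGB2HSV)
    m=((h[...,1]<60)&(h[...,2]>165))
    v,u=np.nonzero(m);w=ray(n,np.c_[u+x0,v+y0],34)[:,:2]
    r=cv2.minAreaRect(w.astype(np.float32)); b=cv2.boxPoints(r)
    e=[b[1]-b[0],b[2]-b[1]];e=max(e,key=np.linalg.norm);e=e*np.sign(e[0])
    return np.array(r[0]),np.array(r[1]),np.degrees(np.arctan2(e[1],e[0]))
E
python3 - <<'E'
from h import *
for A in(T,S,(T+S)/2):
    o,dx,dy=fit(A);print(o.round(1),np.degrees(np.arctan2(dx[1],dx[0])).round(2))
print("pads",[t2w(35,y).round(1) for y in(-132,-88,-44)],"noses lane3",t2w(-29,-44).round(1),"home",t2w(-4,-44).round(1))
n="top";p=np.load("pics/top0rgb.npy")
for b in((230,225,255,262),(240,172,262,196)):
    c,s,a=carrier(n,p,b);print(c.round(1),s.round(1),a.round(2),"tray",w2t(c).round(1))
n="scene";p=np.load("pics/scene0rgb.npy")
for b in((280,145,315,190),):
    c,s,a=carrier(n,p,b);print(c.round(1),s.round(1),a.round(2),"tray",w2t(c).round(1))
s=state();print(Ro.from_rotvec(s["tcp_rot"]).as_matrix().round(3),w2t(s["tcp_pos"]))
E
```

```text
[642.7   8.2] 4.87
[644.2  10.1] 4.91
[643.4   9.2] 4.89
pads [array([ 689.6, -119.3]), array([685.8, -75.5]), array([682.1, -31.7])] noses lane3 [618.3 -37.1] home [643.2 -35. ]
[486.2  33.4] [56.5 23.9] 5.85 tray [-154.6   37.5]
[636.5   8.9] [53.1 23.3] 0.77 tray [-6.9  0.3]
[488.9  35.2] [59.3 28.2] 5.92 tray [-151.8   39.1]
[[-0.911 -0.     0.413]
 [-0.413  0.002 -0.911]
 [-0.    -1.    -0.002]] [-424.88557109 -566.55348736]
```

>>> {"method": "servo_tool", "body": {
  "dp": [
    [0,0,0],
    [0,0,0],
    [0,0,0],
    [0,0,0]
  ],
  "rot": [
    [0,0.81,0],
    [0,0.81,0],
    [0,0.81,0],
    [0,0.81,0]
  ],
  "fingers": [0,0,0,0],
  "grip_force": 10
}}

```text
time_s: 0.43
tcp_pos: [268.0, -590.1, 220.8]
tcp_rot: [-0.081, 2.192, -2.178]
contact_force: [-1.0, -0.5, -0.5]
grip_width: 0.755
```

```bash
cat > w.py <<'E'
import sys
from h import *
# usage: w.py trayx trayy z  -> shift in tool mm, and yaw error
s=state();R=Ro.from_rotvec(s["tcp_rot"]).as_matrix();p=s["tcp_pos"]
print("t",round(float(s["time_s"]),2),"tray",w2t(p).round(1),"z",p[2].round(1),"F",s["contact_force"].round(1),"grip",round(float(s["grip_width"]),3))
Rt=np.c_[np.r_[-DX,0],[0,0,-1],np.r_[-DY,0]]
print("rot frac (tool)",(np.degrees(Ro.from_matrix(R.T@Rt).as_rotvec())/6).round(3))
if len(sys.argv)>3:
    x,y,z=map(float,sys.argv[1:4]);print("need/20mm",(R.T@(np.r_[t2w(x,y),z]-p)/20).round(2))
E
python3 w.py 35 -132 200
```

```text
t 0.43 tray [-425.1 -565.1] z 220.8 F [-1.  -0.5 -0.5] grip 0.755
rot frac (tool) [ 0.059 -0.122  0.011]
need/20mm [-22.73   1.15 -21.94]
```

>>> {"method": "servo_tool", "body": {
  "dp": [
    [-1,0,-0.96],
    [-1,0,-0.96],
    [-1,0,-0.96],
    [-1,0,-0.96],
    [-1,0,-0.96]
  ],
  "rot": [
    [0.06,-0.1,0],
    [0,0,0],
    [0,0,0],
    [0,0,0],
    [0,0,0]
  ],
  "fingers": [0,0,0,0,0]
}}

```text
time_s: 0.85
tcp_pos: [358.9, -485.6, 217.4]
tcp_rot: [-0.081, 2.191, -2.184]
contact_force: [0.4, 0.2, -0.3]
grip_width: 0.401
```

>>> {"method": "servo_tool", "body": {
  "dp": [
    [-1,0,-0.96],
    [-1,0,-0.96],
    [-1,0,-0.96],
    [-1,0,-0.96],
    [-1,0,-0.96]
  ],
  "rot": [
    [0,0,0],
    [0,0,0],
    [0,0,0],
    [0,0,0],
    [0,0,0]
  ],
  "fingers": [0,0,0,0,0]
}}

```text
time_s: 1.27
tcp_pos: [454.7, -375.7, 214.8]
tcp_rot: [-0.083, 2.197, -2.181]
contact_force: [-0.8, -1.0, -0.5]
grip_width: 0.039
```

```bash
python3 w.py 35 -132 200
```

```text
t 1.27 tray [-220.9 -367.4] z 214.8 F [-0.8 -1.  -0.5] grip 0.039
rot frac (tool) [ 0.073 -0.151  0.055]
need/20mm [-12.61   0.76 -11.97]
```

>>> {"method": "servo_tool", "body": {
  "dp": [
    [-1,0,-0.95],
    [-1,0,-0.95],
    [-1,0,-0.95],
    [-1,0,-0.95],
    [-1,0,-0.95]
  ],
  "rot": [
    [0.05,-0.15,0.05],
    [0,0,0],
    [0,0,0],
    [0,0,0],
    [0,0,0]
  ],
  "fingers": [0,0,0,0,0]
}}

```text
time_s: 1.68
tcp_pos: [549.3, -265.6, 212.5]
tcp_rot: [-0.097, 2.185, -2.173]
contact_force: [0.0, -0.1, -0.1]
grip_width: 0.007
```

>>> {"method": "servo_tool", "body": {
  "dp": [
    [-1,0,-0.95],
    [-1,0,-0.95],
    [-1,0,-0.95],
    [-1,0,-0.95],
    [-1,0,-0.95]
  ],
  "rot": [
    [0,0,0],
    [0,0,0],
    [0,0,0],
    [0,0,0],
    [0,0,0]
  ],
  "fingers": [0,0,0,0,0]
}}

```text
time_s: 2.1
tcp_pos: [643.3, -155.4, 209.8]
tcp_rot: [-0.103, 2.189, -2.173]
contact_force: [0.1, 0.1, 0.6]
grip_width: 0.004
```

```bash
python3 w.py 35 -132 150
```

```text
t 2.1 tray [ -14.2 -164. ] z 209.8 F [0.1 0.1 0.6] grip 0.004
rot frac (tool) [0.075 0.009 0.07 ]
need/20mm [-2.48  2.98 -1.57]
```

>>> {"method": "servo_tool", "body": {
  "dp": [
    [-0.8,0.6,-0.5],
    [-0.8,0.8,-0.5],
    [-0.8,0.8,-0.5],
    [0,0.8,0],
    [0,0,0]
  ],
  "rot": [
    [0.07,0,0.07],
    [0,0,0],
    [0,0,0],
    [0,0,0],
    [0,0,0]
  ],
  "fingers": [0,0,0,0,0]
}}

```text
time_s: 2.52
tcp_pos: [693.0, -113.1, 146.2]
tcp_rot: [-0.101, 2.175, -2.172]
contact_force: [0.0, 0.2, -1.0]
grip_width: 0.003
```

```bash
python3 w.py 35 -132 90
python3 - <<'E'
from h import *
for n,b in(("top",(230,130,340,230)),("scene",(120,120,270,250))):
    p,d=eyes.capture(n);crop(n,p,n+"1",*b,5)
E
```

```text
t 2.52 tray [  39.  -126.1] z 146.2 F [ 0.   0.2 -1. ] grip 0.003
rot frac (tool) [ 0.011  0.08  -0.004]
need/20mm [0.2  2.81 0.3 ]
```

View pics/scene1.png

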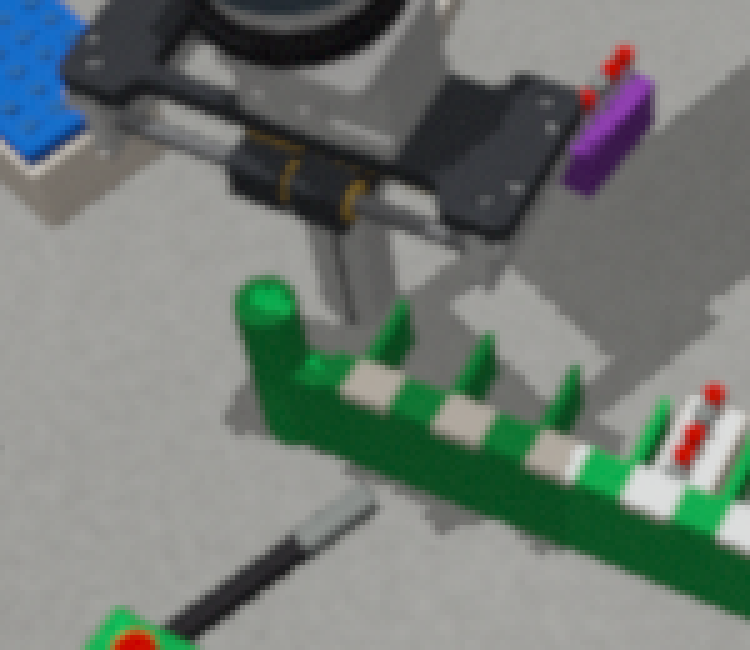

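The closed fingers hang above and behind the first insert (crop 345,318; insert at 372,388), and the post at (268,300) is clear. I'll descend gently.

>>> {"method": "servo_tool", "body": {
  "dp": [
    [0.2,0.8,0.3],
    [0,0.8,0],
    [0,0.7,0],
    [0,0.2,0],
    [0,0,0]
  ],
  "rot": [
    [0,0.08,0],
    [0,0,0],
    [0,0,0],
    [0,0,0],
    [0,0,0]
  ],
  "fingers": [0,0,0,0,0]
}}

```text
time_s: 3.03
tcp_pos: [693.8, -124.3, 106.0]
tcp_rot: [-0.071, 2.167, -2.178]
contact_force: [0.0, -0.1, 0.5]
grip_width: 0.005
```

```bash
python3 w.py 35 -132 84
```

```text
t 3.03 tray [  38.8 -137.3] z 106.0 F [ 0.  -0.1  0.5] grip 0.005
rot frac (tool) [-0.054 -0.039 -0.147]
need/20mm [ 0.21  1.1  -0.27]
```

>>> {"method": "servo_tool", "body": {
  "dp": [
    [0.25,0.4,-0.25],
    [0.1,0.25,-0.05],
    [0,0.2,0],
    [0,0,0]
  ],
  "rot": [
    [-0.05,-0.03,-0.15],
    [0,0,0],
    [0,0,0],
    [0,0,0]
  ],
  "fingers": [0,0,0,0]
}}

```text
time_s: 3.37
tcp_pos: [686.9, -119.2, 90.5]
tcp_rot: [-0.09, 2.176, -2.179]
contact_force: [-0.2, 0.0, -0.2]
grip_width: 0.006
```

```bash
python3 w.py 35 -132 84
```

```text
t 3.37 tray [  32.4 -131.6] z 90.5 F [-0.2  0.  -0.2] grip 0.006
rot frac (tool) [-0.014 -0.011 -0.016]
need/20mm [-0.13  0.32  0.02]
```

>>> {"method": "servo_tool", "body": {
  "dp": [
    [-0.1,0.15,0],
    [0,0.1,0],
    [0,0.05,0],
    [0,0,0]
  ],
  "rot": [
    [0,0,0],
    [0,0,0],
    [0,0,0],
    [0,0,0]
  ],
  "fingers": [0,0,0,0]
}}

```text
time_s: 3.7
tcp_pos: [689.8, -119.0, 84.8]
tcp_rot: [-0.089, 2.175, -2.179]
contact_force: [-0.2, 0.5, 0.2]
grip_width: 0.004
```

```bash
python3 w.py 35 -132 84
```

```text
t 3.7 tray [  35.2 -131.6] z 84.8 F [-0.2  0.5  0.2] grip 0.004
rot frac (tool) [-0.02  -0.007 -0.03 ]
need/20mm [0.01 0.04 0.02]
```

>>> {"method": "servo_tool", "body": {
  "dp": [
    [0,0.06,0],
    [0,0.05,0]
  ],
  "rot": [
    [0,0,0],
    [0,0,0]
  ],
  "fingers": [0,0]
}}

```text
time_s: 3.87
tcp_pos: [690.1, -119.0, 84.3]
tcp_rot: [-0.089, 2.174, -2.179]
contact_force: [-3.9, 1.3, 6.3]
grip_width: 0.005
```

Contact on the first insert at 6 N. Now I slide along the rail with light pressure.

>>> {"method": "servo_tool", "body": {
  "dp": [
    [0,0.04,-0.4],
    [0,0.04,-0.4],
    [0,0.04,-0.4]
  ],
  "rot": [
    [0,0,0],
    [0,0,0],
    [0,0,0]
  ],
  "fingers": [0,0,0]
}}

```text
time_s: 4.12
tcp_pos: [689.8, -96.7, 84.3]
tcp_rot: [-0.082, 2.169, -2.182]
contact_force: [-0.6, -3.2, 3.1]
grip_width: 0.007
```

```bash
python3 w.py 35 -44 84
```

```text
t 4.12 tray [  37.2 -109.5] z 84.3 F [-0.6 -3.2  3.1] grip 0.007
rot frac (tool) [-0.061 -0.023 -0.071]
need/20mm [ 0.12 -0.01 -3.27]
```

>>> {"method": "servo_tool", "body": {
  "dp": [
    [0.08,0.05,-0.4],
    [0.04,0.05,-0.4],
    [0,0.05,-0.3],
    [0,0.05,0]
  ],
  "rot": [
    [-0.05,0,-0.06],
    [0,0,0],
    [0,0,0],
    [0,0,0]
  ],
  "fingers": [0,0,0,0]
}}

```text
time_s: 4.45
tcp_pos: [687.8, -73.0, 84.3]
tcp_rot: [-0.086, 2.167, -2.182]
contact_force: [-3.2, -3.1, 7.5]
grip_width: 0.006
```

```bash
python3 w.py 35 -44 84
```

```text
t 4.45 tray [ 37.2 -85.7] z 84.3 F [-3.2 -3.1  7.5] grip 0.006
rot frac (tool) [-0.068  0.004 -0.063]
need/20mm [ 0.11 -0.   -2.09]
```

On the second insert (tray y -86), 7.5 N. I continue to the third.

>>> {"method": "servo_tool", "body": {
  "dp": [
    [0.08,0.04,-0.4],
    [0.06,0.04,-0.4],
    [0.03,0.04,-0.4]
  ],
  "rot": [
    [-0.05,0,-0.06],
    [0,0,0],
    [0,0,0]
  ],
  "fingers": [0,0,0]
}}

```text
time_s: 4.7
tcp_pos: [683.9, -49.2, 84.3]
tcp_rot: [-0.088, 2.169, -2.182]
contact_force: [0.1, -3.4, 5.5]
grip_width: 0.002
```

```bash
python3 w.py 35 -44 84
```

```text
t 4.7 tray [ 35.3 -61.6] z 84.3 F [ 0.1 -3.4  5.5] grip 0.002
rot frac (tool) [-0.059  0.004 -0.047]
need/20mm [ 0.02  0.01 -0.88]
```

>>> {"method": "servo_tool", "body": {
  "dp": [
    [0.03,0.04,-0.35],
    [0.0,0.04,-0.3],
    [0,0.05,-0.1],
    [0,0.05,0]
  ],
  "rot": [
    [0,0,0],
    [0,0,0],
    [0,0,0],
    [0,0,0]
  ],
  "fingers": [0,0,0,0]
}}

```text
time_s: 5.03
tcp_pos: [683.3, -31.6, 84.3]
tcp_rot: [-0.087, 2.158, -2.184]
contact_force: [-1.4, -6.0, 7.6]
grip_width: 0.005
```

```bash
python3 w.py 35 -44 84
```

```text
t 5.03 tray [ 36.2 -44. ] z 84.3 F [-1.4 -6.   7.6] grip 0.005
rot frac (tool) [-0.115  0.04  -0.088]
need/20mm [0.06 0.01 0.  ]
```

Third insert touched at centre (tray y -44.0). Now I lift straight off and go to the carrier's left side.

>>> {"method": "servo_tool", "body": {
  "dp": [
    [0,-1,0],
    [0,-1,0],
    [0,-1,0],
    [0,-1,0]
  ],
  "rot": [
    [-0.1,0.03,-0.08],
    [0,0,0],
    [0,0,0],
    [0,0,0]
  ],
  "fingers": [0,0,0,0]
}}

```text
time_s: 5.37
tcp_pos: [675.3, -23.4, 155.6]
tcp_rot: [-0.119, 2.197, -2.175]
contact_force: [-0.7, -0.6, 0.2]
grip_width: 0.008
```

```bash
python3 w.py -153 90 130
```

```text
t 5.37 tray [ 29.  -35.2] z 155.6 F [-0.7 -0.6  0.2] grip 0.008
rot frac (tool) [0.105 0.028 0.192]
need/20mm [ 9.05  1.53 -6.27]
```

>>> {"method": "servo_tool", "body": {
  "dp": [
    [1,0,-0.7],
    [1,0,-0.7],
    [1,0,-0.7],
    [1,0,-0.7],
    [1,0,-0.7]
  ],
  "rot": [
    [0.05,0.02,0.15],
    [0,0,0],
    [0,0,0],
    [0,0,0],
    [0,0,0]
  ],
  "fingers": [0,0,0,0,0]
}}

```text
time_s: 5.78
tcp_pos: [566.2, 45.3, 156.4]
tcp_rot: [-0.096, 2.194, -2.165]
contact_force: [0.6, 0.0, 0.2]
grip_width: 0.005
```

>>> {"method": "servo_tool", "body": {
  "dp": [
    [1,0,-0.7],
    [1,0,-0.7],
    [1,0,-0.7],
    [0.8,0,-0.6],
    [0,0,0]
  ],
  "rot": [
    [0,0,0],
    [0,0,0],
    [0,0,0],
    [0,0,0],
    [0,0,0]
  ],
  "fingers": [0,0,0,0,0]
}}

```text
time_s: 6.2
tcp_pos: [470.2, 103.7, 149.7]
tcp_rot: [-0.121, 2.211, -2.16]
contact_force: [-0.2, -0.0, -0.7]
grip_width: 0.006
```

```bash
python3 w.py -153 90 70
```

```text
t 6.2 tray [-164.6  108.9] z 149.7 F [-0.2 -0.  -0.7] grip 0.006
rot frac (tool) [0.233 0.037 0.193]
need/20mm [-0.65  3.95  1.05]
```

>>> {"method": "servo_tool", "body": {
  "dp": [
    [-0.4,0,0.7],
    [-0.2,0.8,0.3],
    [0,0.9,0.0],
    [0,0.9,0],
    [0,0,0]
  ],
  "rot": [
    [0.2,0.03,0.17],
    [0,0,0],
    [0,0,0],
    [0,0,0],
    [0,0,0]
  ],
  "fingers": [0,0,0,0,0]
}}

```text
time_s: 6.62
tcp_pos: [486.6, 83.8, 94.1]
tcp_rot: [-0.093, 2.176, -2.174]
contact_force: [-0.5, 0.0, -1.2]
grip_width: 0.001
```

```bash
python3 w.py -153 88 27
python3 - <<'E'
from h import *
for n,b in(("top",(165,140,340,300)),("scene",(200,100,370,270))):
    p,d=eyes.capture(n);crop(n,p,n+"2",*b,4)
E
```

```text
t 6.62 tray [-149.9   87.7] z 94.1 F [-0.5  0.  -1.2] grip 0.001
rot frac (tool) [ 0.008  0.024 -0.025]
need/20mm [ 0.16  3.36 -0.01]
```

View pics/scene2.png

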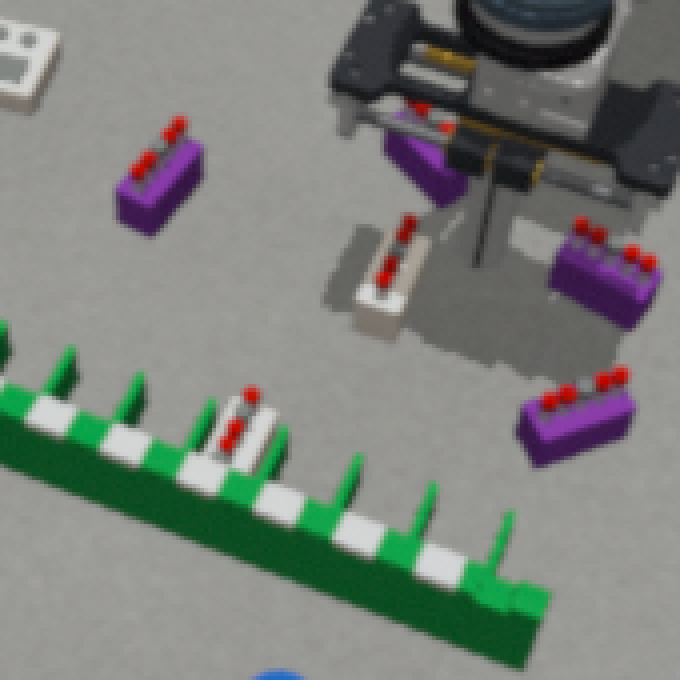

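View pics/top2.png

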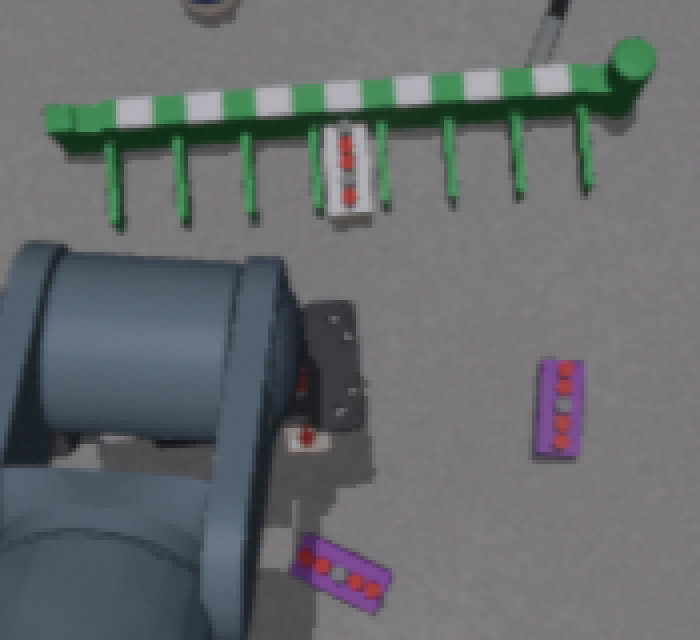

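The carrier stands free at crop (390,290). The closed fingers are on its left at (480,230), and the nearest purple block is at (605,270), clear. I'll descend.

>>> {"method": "servo_tool", "body": {
  "dp": [
    [0.15,0.8,0],
    [0,0.8,0],
    [0,0.8,0],
    [0,0.4,0],
    [0,0.2,0]
  ],
  "rot": [
    [0,0.02,0],
    [0,0,0],
    [0,0,0],
    [0,0,0],
    [0,0,0]
  ],
  "fingers": [0,0,0,0,0]
}}

```text
time_s: 7.13
tcp_pos: [494.9, 81.8, 42.6]
tcp_rot: [-0.066, 2.166, -2.169]
contact_force: [-0.0, 0.1, -0.3]
grip_width: 0.002
```

```bash
python3 w.py -153 70 27
```

```text
t 7.13 tray [-141.8   85. ] z 42.6 F [-0.   0.1 -0.3] grip 0.002
rot frac (tool) [-0.024 -0.012 -0.22 ]
need/20mm [0.58 0.77 0.75]
```

>>> {"method": "servo_tool", "body": {
  "dp": [
    [0.5,0.1,0.1],
    [0.15,0.4,0],
    [0.05,0.25,0],
    [0,0,0]
  ],
  "rot": [
    [-0.02,0,-0.22],
    [0,0,0],
    [0,0,0],
    [0,0,0]
  ],
  "fingers": [0,0,0,0]
}}

```text
time_s: 7.47
tcp_pos: [482.2, 77.8, 28.5]
tcp_rot: [-0.09, 2.177, -2.179]
contact_force: [-0.3, 0.9, 0.6]
grip_width: 0.005
```

```bash
python3 w.py -153 70 27
```

```text
t 7.47 tray [-154.8   82.1] z 28.5 F [-0.3  0.9  0.6] grip 0.005
rot frac (tool) [-0.01  -0.013 -0.015]
need/20mm [-0.09  0.07  0.6 ]
```

>>> {"method": "servo_tool", "body": {
  "dp": [
    [-0.08,0.04,0.3],
    [0,0.03,0.3],
    [0,0,0.25],
    [0,0,0.25],
    [0,0,0.25]
  ],
  "rot": [
    [0,0,0],
    [0,0,0],
    [0,0,0],
    [0,0,0],
    [0,0,0]
  ],
  "fingers": [0,0,0,0,0]
}}

```text
time_s: 7.88
tcp_pos: [487.3, 49.2, 28.1]
tcp_rot: [-0.088, 2.175, -2.177]
contact_force: [-0.3, 0.4, 0.9]
grip_width: -0.0
```

```bash
python3 w.py -153 -18 27
python3 - <<'E'
from h import *
p,d=eyes.capture("scene");crop("scene",p,"scene3",200,100,370,220,4)
c,s,a=carrier("scene",p,(275,140,312,188));print(c,s,a,w2t(c))
E
```

```text
t 7.88 tray [-152.2   53.1] z 28.1 F [-0.3  0.4  0.9] grip -0.0
rot frac (tool) [-0.009 -0.004 -0.037]
need/20mm [0.04 0.06 3.56]
[506.98474121  23.96255112] [27.38935852 25.16147232] 10.909786 [-134.70574519   26.33505439]
```

View pics/scene3.png

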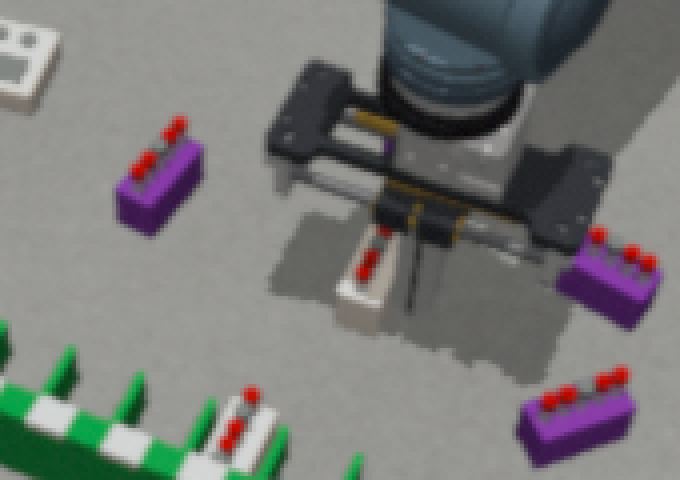

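The carrier has started to slide upright (crop 365,290) with the finger flat on its side. I continue.

>>> {"method": "servo_tool", "body": {
  "dp": [
    [0,0.03,0.27],
    [0,0,0.27],
    [0,0,0.27],
    [0,0,0.27],
    [0,0,0.27]
  ],
  "rot": [
    [0,0,-0.03],
    [0,0,0],
    [0,0,0],
    [0,0,0],
    [0,0,0]
  ],
  "fingers": [0,0,0,0,0]
}}

```text
time_s: 8.35
tcp_pos: [490.1, 19.2, 27.8]
tcp_rot: [-0.091, 2.177, -2.179]
contact_force: [-0.5, 1.4, 0.7]
grip_width: 0.004
```

```bash
python3 w.py -153 -18 27
python3 - <<'E'
from h import *
p,d=eyes.capture("top");crop("top",p,"top4",165,140,340,300,4)
E
```

```text
t 8.35 tray [-151.9   23. ] z 27.8 F [-0.5  1.4  0.7] grip 0.004
rot frac (tool) [-0.009 -0.01  -0.01 ]
need/20mm [0.05 0.04 2.05]
```

View pics/top4.png

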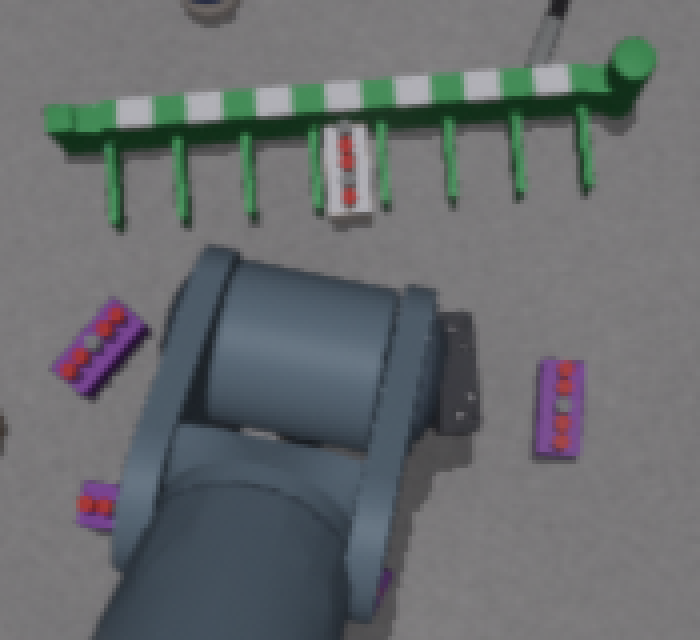

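The arm hides the carrier from above. Nothing else has moved. Continuing.

>>> {"method": "servo_tool", "body": {
  "dp": [
    [0,0.03,0.27],
    [0,0,0.27],
    [0,0,0.27],
    [0,0,0.27],
    [0,0,0.27]
  ],
  "rot": [
    [0,0,0],
    [0,0,0],
    [0,0,0],
    [0,0,0],
    [0,0,0]
  ],
  "fingers": [0,0,0,0,0]
}}

```text
time_s: 8.82
tcp_pos: [492.8, -10.6, 27.5]
tcp_rot: [-0.09, 2.177, -2.179]
contact_force: [-0.4, 1.1, -0.2]
grip_width: 0.008
```

```bash
python3 w.py -153 -17.5 27
python3 - <<'E'
from h import *
p,d=eyes.capture("scene");crop("scene",p,"scene5",180,100,350,220,4)
E
```

```text
t 8.82 tray [-151.8   -6.8] z 27.5 F [-0.4  1.1 -0.2] grip 0.008
rot frac (tool) [-0.008 -0.012 -0.013]
need/20mm [0.06 0.02 0.53]
```

View pics/scene5.png

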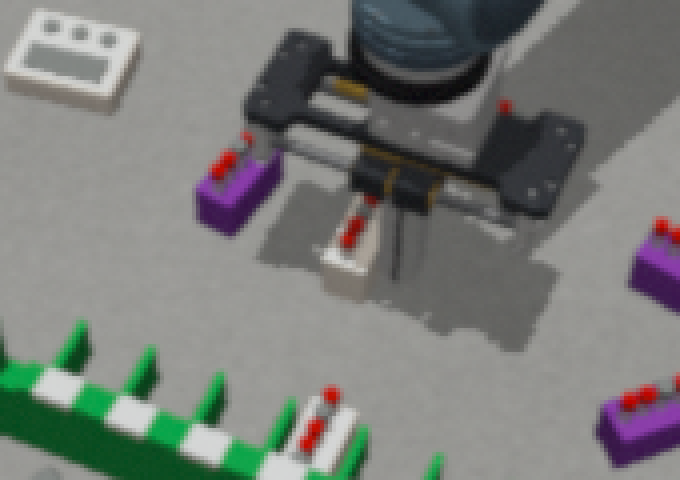

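The carrier is upright on the finger (crop 350,245). I push the last 10 mm, then back off and rise.

>>> {"method": "servo_tool", "body": {
  "dp": [
    [0,0,0.25],
    [0,0,0.2],
    [0,0,0.05],
    [0,0,-0.6],
    [0,0,-0.7]
  ],
  "rot": [
    [0,0,0],
    [0,0,0],
    [0,0,0],
    [0,0,0],
    [0,0,0]
  ],
  "fingers": [0,0,0,0,0]
}}

```text
time_s: 9.28
tcp_pos: [492.3, 2.0, 27.6]
tcp_rot: [-0.084, 2.177, -2.183]
contact_force: [1.0, -0.0, -0.7]
grip_width: 0.008
```

>>> {"method": "servo_tool", "body": {
  "dp": [
    [0.3,-1,-0.3],
    [0,-1,-0.3],
    [0,-1,0],
    [1,-1,0],
    [1,0,0]
  ],
  "rot": [
    [0,0,0],
    [0,0,0],
    [0,0,0],
    [0,0,0],
    [0,0,0]
  ],
  "fingers": [0,0,0,0,0]
}}

```text
time_s: 9.7
tcp_pos: [443.4, 16.3, 109.1]
tcp_rot: [-0.095, 2.177, -2.181]
contact_force: [-0.0, -0.9, -0.0]
grip_width: 0.007
```

>>> {"method": "servo_tool", "body": {
  "dp": [
    [1,0,0],
    [1,0,0],
    [1,0,0],
    [0,0,0]
  ],
  "rot": [
    [0,0,0],
    [0,0,0],
    [0,0,0],
    [0,0,0]
  ],
  "fingers": [0,0,0,0]
}}

```text
time_s: 10.03
tcp_pos: [379.3, 13.9, 109.7]
tcp_rot: [-0.096, 2.173, -2.18]
contact_force: [-0.5, -0.7, -0.8]
grip_width: 0.004
```

```bash
python3 w.py -230 -44 95
python3 - <<'E'
from h import *
p,d=eyes.capture("scene");crop("scene",p,"scene6",180,100,350,220,4)
np.save("pics/s6.npy",p)
p,d=eyes.capture("top");crop("top",p,"top6",165,140,340,300,4)
np.save("pics/t6.npy",p)
E
```

```text
t 10.03 tray [-262.8   27.1] z 109.7 F [-0.5 -0.7 -0.8] grip 0.004
rot frac (tool) [-0.032  0.028  0.004]
need/20mm [-1.63  0.75  3.56]
```

View pics/scene6.png

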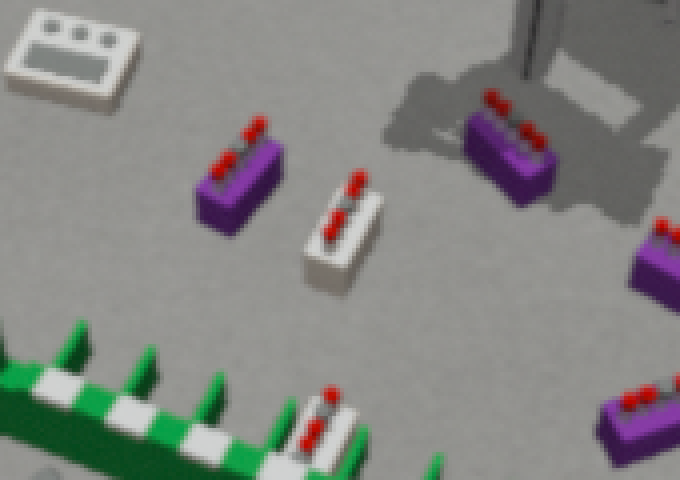

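View pics/top6.png

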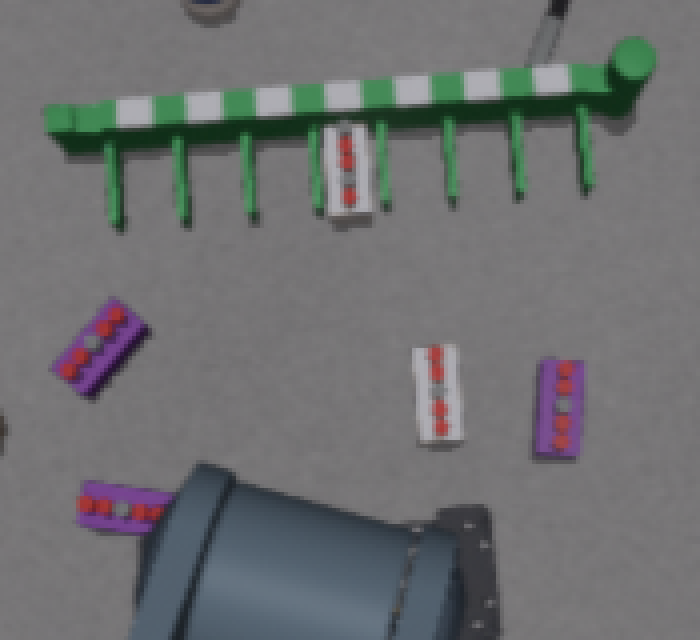

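The carrier stands upright at top crop (438,393), ahead of the third lane (gap centred near 415,150). The purple blocks have not moved. I'll measure it.

Run:
```python
from h import *
t0=np.load("pics/top0rgb.npy")
for n,f,b in(("top","t6",(262,222,286,256)),("scene","s6",(254,145,280,180))):
    p=np.load(f"pics/{f}.npy")
    c,s,a=carrier(n,p,b);print(n,c.round(1),s.round(1),"relyaw",round(a-np.degrees(YAW),2),"tray",w2t(c).round(1))
# offset of lanes per camera: parked/dividers: refer to per-camera tray fits
for n,A,f,b in(("top",T,"t6",(262,222,286,256)),("scene",S,"s6",(254,145,280,180))):
    o,dx,dy=fit(A);c,_,_=carrier(n,np.load(f"pics/{f}.npy"),b);print(n,(c-o)@dx,(c-o)@dy)
# purple neighbor in world
for u in((250,283),(197,268),(190,227),(305,242)): print(u,w2t(ray("top",u,45)[0]).round(0))
```

```text
top [492.9 -49.5] [56.7 23.6] relyaw -0.31 tray [-155.   -45.6]
scene [495.7 -47.7] [60.2 28.9] relyaw -0.37 tray [-152.   -44.1]
top -154.18809172978862 -44.80217968550507
scene -152.81939387657422 -44.890632667805825
(250, 283) [-260.   22.]
(197, 268) [-214.  149.]
(190, 227) [-112.  162.]
(305, 242) [-172. -121.]
```

Carrier at tray y -44.8 and yaw -0.3°, well aligned with the lane. Next I go to its near end.

>>> {"method": "servo_tool", "body": {
  "dp": [
    [-0.4,0,0.9],
    [-0.5,0,0.9],
    [-0.6,0,0.9],
    [-0.6,0,0.7],
    [-0.3,0,0]
  ],
  "rot": [
    [0,0,0],
    [0,0,0],
    [0,0,0],
    [0,0,0],
    [0,0,0]
  ],
  "fingers": [0,0,0,0,0]
}}

```text
time_s: 10.55
tcp_pos: [442.8, -51.5, 111.8]
tcp_rot: [-0.093, 2.166, -2.177]
contact_force: [-0.1, 0.8, -0.3]
grip_width: 0.004
```

```bash
python3 w.py -215 -44 29
```

```text
t 10.55 tray [-205.1  -43.4] z 111.8 F [-0.1  0.8 -0.3] grip 0.004
rot frac (tool) [-0.053  0.062 -0.06 ]
need/20mm [0.52 4.14 0.  ]
```

>>> {"method": "servo_tool", "body": {
  "dp": [
    [0.4,0,0],
    [0.2,0.8,0],
    [0.05,0.8,0],
    [0.05,0.8,0],
    [0,0.4,0]
  ],
  "rot": [
    [-0.04,0.06,-0.06],
    [0,0,0],
    [0,0,0],
    [0,0,0],
    [0,0,0]
  ],
  "fingers": [0,0,0,0,0]
}}

```text
time_s: 10.97
tcp_pos: [431.3, -51.1, 55.7]
tcp_rot: [-0.092, 2.174, -2.178]
contact_force: [0.4, 1.2, 0.7]
grip_width: 0.003
```

```bash
python3 w.py -215 -44 28
```

```text
t 10.97 tray [-216.5  -42. ] z 55.7 F [0.4 1.2 0.7] grip 0.003
rot frac (tool) [-0.016  0.014 -0.021]
need/20mm [-0.07  1.39  0.1 ]
```

>>> {"method": "servo_tool", "body": {
  "dp": [
    [0.05,0.7,0.1],
    [0.05,0.4,0],
    [0,0.2,0],
    [0,0,0]
  ],
  "rot": [
    [0,0,0],
    [0,0,0],
    [0,0,0],
    [0,0,0]
  ],
  "fingers": [0,0,0,0]
}}

```text
time_s: 11.3
tcp_pos: [427.0, -50.4, 26.8]
tcp_rot: [-0.1, 2.178, -2.176]
contact_force: [-0.2, 0.5, 0.0]
grip_width: 0.006
```

```bash
python3 w.py -193 -44 28
```

```text
t 11.3 tray [-220.7  -40.9] z 26.8 F [-0.2  0.5  0. ] grip 0.006
rot frac (tool) [0.01  0.035 0.025]
need/20mm [-1.39 -0.06  0.16]
```

>>> {"method": "servo_tool", "body": {
  "dp": [
    [-0.4,0,0.15],
    [-0.4,0,0.03],
    [-0.3,0,0],
    [-0.3,0,0],
    [-0.3,0,0]
  ],
  "rot": [
    [0,0.03,0.02],
    [0,0,0],
    [0,0,0],
    [0,0,0],
    [0,0,0]
  ],
  "fingers": [0,0,0,0,0]
}}

```text
time_s: 11.72
tcp_pos: [465.6, -51.2, 29.1]
tcp_rot: [-0.09, 2.176, -2.177]
contact_force: [-0.4, -0.2, 0.4]
grip_width: 0.004
```

```bash
python3 w.py -42 -44 28
```

```text
t 11.72 tray [-182.3  -45.1] z 29.1 F [-0.4 -0.2  0.4] grip 0.004
rot frac (tool) [-0.005  0.002 -0.026]
need/20mm [-7.02  0.07 -0.05]
```

>>> {"method": "servo_tool", "body": {
  "dp": [
    [-0.3,0.04,-0.04],
    [-0.3,0,0],
    [-0.3,0,0],
    [-0.3,0,0],
    [-0.3,0,0]
  ],
  "rot": [
    [0,0,-0.02],
    [0,0,0],
    [0,0,0],
    [0,0,0],
    [0,0,0]
  ],
  "fingers": [0,0,0,0,0]
}}

```text
time_s: 12.13
tcp_pos: [499.0, -47.4, 28.8]
tcp_rot: [-0.095, 2.177, -2.178]
contact_force: [-1.3, 0.0, 1.1]
grip_width: 0.005
```

```bash
python3 w.py -42 -44 28
python3 - <<'E'
from h import *
p,d=eyes.capture("scene");crop("scene",p,"scene7",170,120,340,240,4)
c,s,a=carrier("scene",p,(244,150,272,190));print(c.round(1),s.round(1),a-np.degrees(YAW),w2t(c).round(1))
E
```

```text
t 12.13 tray [-148.8  -44.1] z 28.8 F [-1.3  0.   1.1] grip 0.005
rot frac (tool) [-0.006  0.01   0.008]
need/20mm [-5.34  0.03 -0.  ]
[542.3 -43.1] [56.  28.6] -0.3917470926250175 [-105.2  -43.5]
```

View pics/scene7.png

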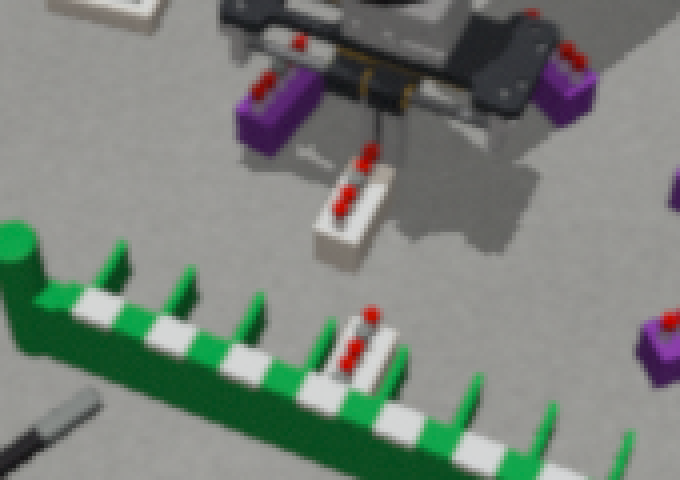

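The carrier (crop 352,210) slides straight and upright. I continue up to the lane mouth.

>>> {"method": "servo_tool", "body": {
  "dp": [
    [-0.3,0.02,0],
    [-0.3,0,0],
    [-0.3,0,0],
    [-0.3,0,0],
    [-0.3,0,0]
  ],
  "rot": [
    [0,0,0],
    [0,0,0],
    [0,0,0],
    [0,0,0],
    [0,0,0]
  ],
  "fingers": [0,0,0,0,0]
}}

```text
time_s: 12.6
tcp_pos: [531.9, -44.7, 28.3]
tcp_rot: [-0.095, 2.177, -2.178]
contact_force: [-2.3, 0.0, 1.4]
grip_width: 0.004
```

```bash
python3 w.py -42 -44 28
python3 - <<'E'
from h import *
p,d=eyes.capture("scene");crop("scene",p,"scene8",170,120,340,240,4)
c,s,a=carrier("scene",p,(238,156,266,195));print(c.round(1),s.round(1),a-np.degrees(YAW),w2t(c).round(1))
E
```

```text
t 12.6 tray [-115.7  -44.2] z 28.3 F [-2.3  0.   1.4] grip 0.004
rot frac (tool) [-0.005  0.007  0.008]
need/20mm [-3.68  0.01 -0.01]
[575.3 -39.9] [55.9 29.1] -1.601521348377581 [-72.1 -43.2]
```

View pics/scene8.png

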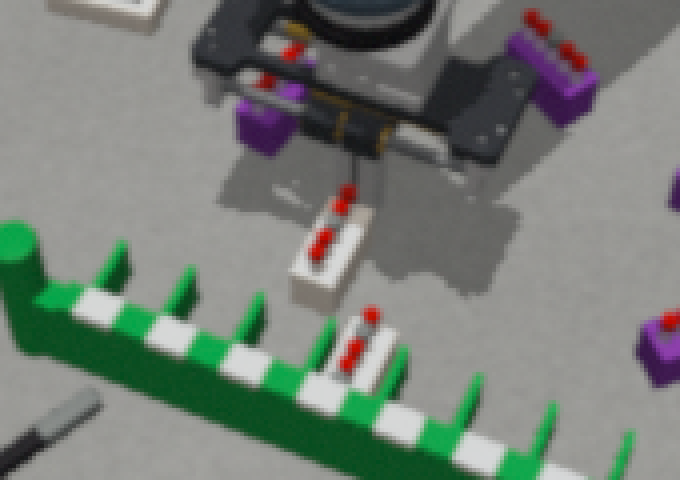

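Carrier (crop 330,255) is just in front of the gap between the dividers at (258,315) and (322,345), which is the third lane. Entering.

>>> {"method": "servo_tool", "body": {
  "dp": [
    [-0.3,0.02,0.02],
    [-0.3,0,0],
    [-0.3,0,0],
    [-0.3,0,0],
    [-0.3,0,0]
  ],
  "rot": [
    [0,0,0],
    [0,0,0],
    [0,0,0],
    [0,0,0],
    [0,0,0]
  ],
  "fingers": [0,0,0,0,0]
}}

```text
time_s: 13.07
tcp_pos: [565.4, -42.3, 27.9]
tcp_rot: [-0.094, 2.177, -2.178]
contact_force: [-2.2, -0.2, 1.2]
grip_width: 0.005
```

```bash
python3 w.py -42 -44 28
python3 - <<'E'
from h import *
p,d=eyes.capture("scene");crop("scene",p,"scene9",170,120,340,240,4)
E
```

```text
t 13.07 tray [-82.2 -44.7] z 27.9 F [-2.2 -0.2  1.2] grip 0.005
rot frac (tool) [-0.006  0.006  0.   ]
need/20mm [-2.01 -0.   -0.03]
```

View pics/scene9.png

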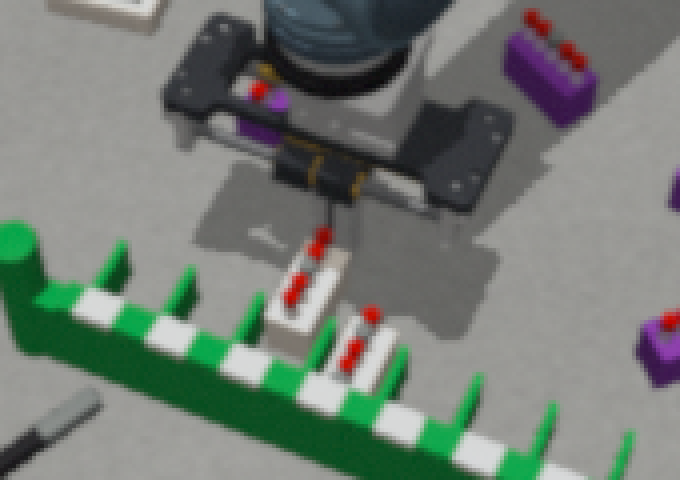

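The carrier (crop 305,295) is entering the third lane cleanly, and the parked one hasn't moved. About 40 mm remain.

>>> {"method": "servo_tool", "body": {
  "dp": [
    [-0.3,0,-0.03],
    [-0.3,0,0],
    [-0.3,0,0],
    [-0.25,0,0],
    [-0.2,0,0]
  ],
  "rot": [
    [0,0,0],
    [0,0,0],
    [0,0,0],
    [0,0,0],
    [0,0,0]
  ],
  "fingers": [0,0,0,0,0]
}}

```text
time_s: 13.53
tcp_pos: [595.9, -39.0, 27.9]
tcp_rot: [-0.092, 2.176, -2.178]
contact_force: [-1.6, -0.8, 2.1]
grip_width: 0.004
```

```bash
python3 w.py -42 -44 28
```

```text
t 13.53 tray [-51.4 -44. ] z 27.9 F [-1.6 -0.8  2.1] grip 0.004
rot frac (tool) [-0.008  0.005 -0.013]
need/20mm [-0.47 -0.    0.  ]
```

Now small steps until the force shows the wall.

>>> {"method": "servo_tool", "body": {
  "dp": [
    [-0.15,0,0],
    [-0.12,0,0],
    [-0.1,0,0]
  ],
  "rot": [
    [0,0,0],
    [0,0,0],
    [0,0,0]
  ],
  "fingers": [0,0,0]
}}

```text
time_s: 13.78
tcp_pos: [604.1, -38.3, 27.9]
tcp_rot: [-0.094, 2.177, -2.178]
contact_force: [-10.3, -2.0, 9.2]
grip_width: 0.01
```

>>> {"method": "servo_tool", "body": {
  "dp": [
    [-0.08,0,0],
    [-0.06,0,0]
  ],
  "rot": [
    [0,0,0],
    [0,0,0]
  ],
  "fingers": [0,0]
}}

```text
time_s: 13.95
tcp_pos: [604.0, -38.3, 27.8]
tcp_rot: [-0.106, 2.181, -2.182]
contact_force: [-5.6, -1.4, 5.3]
grip_width: 0.006
```

```bash
python3 w.py -42 -44 28
```

```text
t 13.95 tray [-43.3 -44. ] z 27.8 F [-5.6 -1.4  5.3] grip 0.006
rot frac (tool) [-0.002  0.019  0.096]
need/20mm [-0.07 -0.01 -0.  ]
```

Stopped by the wall: force rises, and TCP x stays at -43.3 against the expected -42. I back off straight, then rise and look.

>>> {"method": "servo_tool", "body": {
  "dp": [
    [0.3,0,0],
    [0.6,0,0],
    [1,0,0],
    [1,-0.5,0],
    [1,-1,0]
  ],
  "rot": [
    [0,0,0],
    [0,0,0],
    [0,0,0],
    [0,0,0],
    [0,0,0]
  ],
  "fingers": [0,0,0,0,0]
}}

```text
time_s: 14.37
tcp_pos: [525.0, -44.9, 56.1]
tcp_rot: [-0.105, 2.181, -2.18]
contact_force: [-0.0, 1.0, 0.1]
grip_width: -0.0
```

>>> {"method": "servo_tool", "body": {
  "dp": [
    [0.5,-1,0],
    [0.8,-1,0],
    [1,-1,0],
    [1,-1,0],
    [1,0,0]
  ],
  "rot": [
    [0,0,0],
    [0,0,0],
    [0,0,0],
    [0,0,0],
    [0,0,0]
  ],
  "fingers": [0,0,0,0,0]
}}

```text
time_s: 14.78
tcp_pos: [436.7, -52.8, 141.8]
tcp_rot: [-0.096, 2.175, -2.179]
contact_force: [1.1, -0.0, -0.1]
grip_width: 0.006
```

```bash
python3 w.py -42 -44 28;python3 - <<'E'
from h import *
p,d=eyes.capture("scene");crop("scene",p,"scene10",170,120,340,240,4);np.save("pics/s10.npy",p)
p,d=eyes.capture("top");crop("top",p,"top10",165,140,340,265,4);np.save("pics/t10.npy",p);np.save("pics/t10d.npy",d)
E
```

```text
t 14.78 tray [-211.3  -44.2] z 141.8 F [ 1.1 -0.  -0.1] grip 0.006
rot frac (tool) [-0.014  0.02   0.009]
need/20mm [-8.47  5.68  0.  ]
```

View pics/scene10.png

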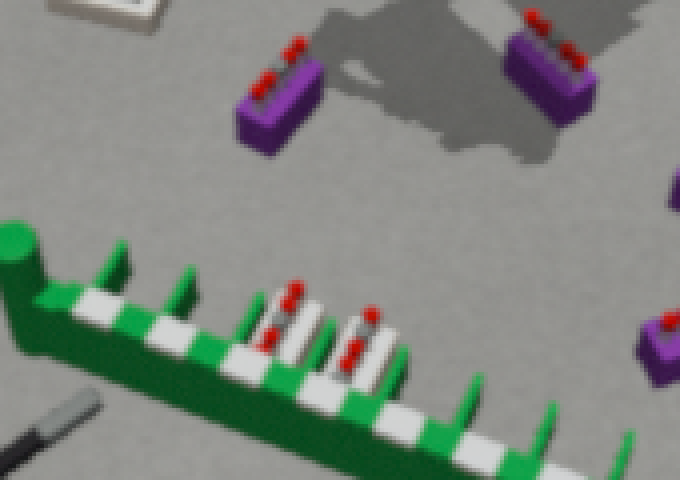

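View pics/top10.png

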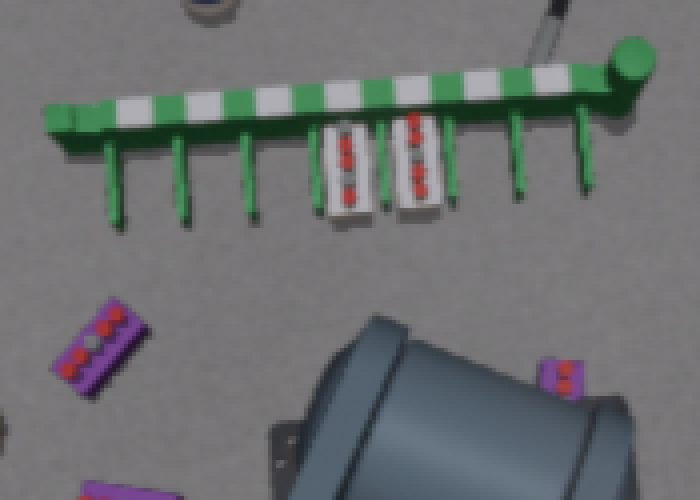

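The carrier is upright in the third lane at top crop (417,165), next to the untouched parked carrier at (348,172). I'll check the numbers.

Run:
```python
from h import *
o,dx,dy=fit(T);p=np.load("pics/t10.npy");t0=np.load("pics/top0rgb.npy")
for nm,im,b in(("mine",p,(258,166,279,200)),("parked",p,(243,166,261,200)),("parked0",t0,(243,166,261,200))):
    x0,y0,x1,y1=b;h=cv2.cvtColor(im[y0:y1,x0:x1],cv2.COLOR_RGB2HSV);m=((h[...,1]<60)&(h[...,2]>165))
    v,u=np.nonzero(m);w=ray("top",np.c_[u+x0,v+y0],34)[:,:2]-o
    a,c=w@dx,w@dy;print(nm,"x",a.min().round(1),a.max().round(1),"y",c.min().round(1),c.max().round(1))
C=cloud("top",np.load("pics/t10d.npy"));q=C[166:200,258:279].reshape(-1,3);wt=w2t(q)
k=(q[:,2]>28)&(q[:,2]<58)&(abs(wt[:,1]+44)<17);print("cloud x",wt[k,0].min(),wt[k,0].max(),"z top",np.median(q[k&(q[:,2]<40),2]),q[k,2].max())
a,b=cv2.cvtColor(p,7),cv2.cvtColor(t0,7);print("bystander diff px (bench rest)",(cv2.absdiff(a,b)[:170]>40).sum())
```

```text
mine x -33.1 22.7 y -55.8 -32.0
parked x -33.4 37.2 y -11.0 13.1
parked0 x -33.4 37.0 y -11.0 12.8
cloud x -34.958773861169384 25.980892530446244 z top 33.806987257337326 57.42727283192524
bystander diff px (bench rest) 10
```

```bash
python3 -c "
from rig import job
print(job.sign_off())"
```

```text
the job is handed in; nothing more can be done
None
```

The lane count and the push are both done, and the job was handed in at about 15 s of robot time.

**Rail count:** The tall post is at the tray y = -180 end. I slid the closed fingertips along the rail from the insert at y = -132, over y = -88, to y = -44. Contact force read about 3 to 8 N on the way. I lifted off at the centre of the third insert, so nothing farther along was touched.

**Push:** I pushed the white carrier sideways about 82 mm with the fingertips about 8 mm above the bench. Then I pushed it straight into the third lane until the back wall stopped it, at about 10 N, and backed off.

**Last checks:**
- **Seating:** the near end of the carrier's white top measures tray x = -33.1 mm. The parked carrier, already home, reads -33.4 by the same method. The carrier spans y = -56 to -32 in the lane, with its top at about 34 mm, so it is upright.
- **Parked carrier:** it reads the same as at the start, within 0.3 mm.
- **Other objects:** the far half of the top view (tray rail and beyond) is unchanged. The purple blocks in view had not visibly moved. I did not measure the bystanders nearer the robot at the end.
- **Small disagreement:** the TCP stopped at x = -43.3 where I expected -42, which is within the roughly 2 mm calibration error.

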